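# Unload the drying chest onto the transport slab

## Task

Draw the red safety catch of the drying chest, swing its clear hood right up by the blue bar until it stands upright, and take every sample case out by its grip rib, setting each upright and flat inside one of the outlined places of the slab's pinwheel (any case in any place, long side along the outline's). When all are on the slab, close the hood fully and slide the catch fully home again, with every case still in its place. Leave the bottle, the jar and the beaker standing where they are.

Things in the scene. Friction and masses are not known exactly. Their poses are not given: they have to be found in the camera images.
- chest: Drying chest fixed to the bench: white tub 162 (x) x 292 (y) x 50 high, walls 8, inner floor 6 above the bench; its closed clear hood reaches from 52 to 102 above the bench. Origin: centre of the underside, on the bench. x points from the handle side (near the robot) to the hinge side, y left along the front, z up. Inside, cases stand side by side 66 apart along y, long sides along x
- hood (a joint): Hood angle in rad: 0 closed, 1.57 standing upright beyond the tub's far wall, stop at 1.75. Friction hinge: stays where it is left; lifting it by the bar takes 3 to 4 N, lowering about 1 N. The catch holds it shut (a few mm of play at the bar) while the bolt is home, and a bolt that is home keeps the hood from closing
- hood_bar (a point): Middle of the hood's blue handle bar, round, 12 thick, 84 long along the chest's y, its centre line 39 in front of the hood's front face and, when closed, 120 in front of the chest's origin and 85 above the bench; it moves with the hood on a circle of radius 205 about the hinge line
- hood_hinge (a point): Point on the hood's hinge line above the chest's far wall: 82 behind the chest's origin (+x) and 52 above the bench; the line runs along the chest's y axis. Opening lifts the bar up and over towards the chest's +x
- catch (a joint): Catch bolt in m: 0 home (tongue over the hood's tab, hood locked), 0.040 fully drawn (hood free). Slides along the chest's +y, i.e. to the left seen from the front, with about 2 N of friction; stays where it is left
- catch_knob (a point): Centre of the catch bolt's red square knob, 20 x 20 (sides along the chest's x and y) x 38 high, 82 above the bench, top at 100. It stands in front of the hood on a grey block 50 high, left of the bar: 108 in front of and, when home, 92 to the left of the chest's origin. Moves with the bolt; 17 clear between knob and hood front. Grip or push it from above
- case1_mid (a point): Yellow sample case with a black grip rib: box 112 (x) x 52 (y) x 45 high; the rib stands on its top, 70 (along x) x 22 (y) x 34 high, total height 78, about 0.26 kg. Point: on the axis half-way up, 39 above the underside. Starts in the chest if present (two to four cases are); lifted by the rib from above
- case2_mid (a point): Blue sample case with a black grip rib: box 112 (x) x 52 (y) x 45 high; the rib stands on its top, 70 (along x) x 22 (y) x 34 high, total height 78, about 0.26 kg. Point: on the axis half-way up, 39 above the underside. Starts in the chest if present (two to four cases are); lifted by the rib from above
- case3_mid (a point): Green sample case with a black grip rib: box 112 (x) x 52 (y) x 45 high; the rib stands on its top, 70 (along x) x 22 (y) x 34 high, total height 78, about 0.26 kg. Point: on the axis half-way up, 39 above the underside. Starts in the chest if present (two to four cases are); lifted by the rib from above
- case4_mid (a point): Orange sample case with a black grip rib: box 112 (x) x 52 (y) x 45 high; the rib stands on its top, 70 (along x) x 22 (y) x 34 high, total height 78, about 0.26 kg. Point: on the axis half-way up, 39 above the underside. Starts in the chest if present (two to four cases are); lifted by the rib from above
- slab: Transport slab fixed on the bench: light grey plate 236 x 236 x 10 with four dark outlined places 124 x 64 in a pinwheel round an empty 60 x 60 middle. Origin: centre of its underside; x and y along its edges, z up
- place1 (a point): Centre of outlined place 1 on the slab's top face (10 above the bench), at x -32, y -62 from the slab's centre; its long side runs along the slab's x axis
- place2 (a point): Centre of outlined place 2 on the slab's top face (10 above the bench), at x 62, y -32 from the slab's centre; its long side runs along the slab's y axis
- place3 (a point): Centre of outlined place 3 on the slab's top face (10 above the bench), at x 32, y 62 from the slab's centre; its long side runs along the slab's x axis
- place4 (a point): Centre of outlined place 4 on the slab's top face (10 above the bench), at x -62, y 32 from the slab's centre; its long side runs along the slab's y axis
- amber_bottle_mid (a point): Bystander: closed amber glass bottle with a black cap, 68 diameter, 150 high, standing loose on the bench; point half-way up its axis
- tub_jar_mid (a point): Bystander: low white jar with a blue lid, 90 diameter, 75 high, standing loose on the bench; point half-way up its axis
- beaker_mid (a point): Bystander: open clear plastic beaker, 100 diameter, 120 high, standing loose on the bench; point half-way up its axis

How it is judged (in metres and radians):
On the way, in this order (a step that is already met when the one before it is completed fails the run):
1. the catch is drawn with the hood still closed (value of joint catch above 0.03 m and value of joint hood below 0.05 rad), for 0.2 s.
2. the hood stands open (value of joint hood above 1.3 rad), for 0.2 s.
3. every case stands released in an outlined place while the hood is open (((horizontal distance between case1_mid and place1 below 0.01 m and angle between the x axis of case1_mid and the x axis of slab, either way round below 0.1 rad) or (horizontal distance between case1_mid and place2 below 0.01 m and angle between the x axis of case1_mid and the y axis of slab, either way round below 0.1 rad) or (horizontal distance between case1_mid and place3 below 0.01 m and angle between the x axis of case1_mid and the x axis of slab, either way round below 0.1 rad) or (horizontal distance between case1_mid and place4 below 0.01 m and angle between the x axis of case1_mid and the y axis of slab, either way round below 0.1 rad)) and z of each of case1_mid, case2_mid, case3_mid, case4_mid in the frame of slab below 0.054 m and angle between each of case1_mid, case2_mid, case3_mid, case4_mid's own z axis and vertical below 0.06 rad and contact force between each of case1, case2, case3, case4 and the fingers below 0.2 N and ((horizontal distance between case2_mid and place1 below 0.01 m and angle between the x axis of case2_mid and the x axis of slab, either way round below 0.1 rad) or (horizontal distance between case2_mid and place2 below 0.01 m and angle between the x axis of case2_mid and the y axis of slab, either way round below 0.1 rad) or (horizontal distance between case2_mid and place3 below 0.01 m and angle between the x axis of case2_mid and the x axis of slab, either way round below 0.1 rad) or (horizontal distance between case2_mid and place4 below 0.01 m and angle between the x axis of case2_mid and the y axis of slab, either way round below 0.1 rad)) and ((horizontal distance between case3_mid and place1 below 0.01 m and angle between the x axis of case3_mid and the x axis of slab, either way round below 0.1 rad) or (horizontal distance between case3_mid and place2 below 0.01 m and angle between the x axis of case3_mid and the y axis of slab, either way round below 0.1 rad) or (horizontal distance between case3_mid and place3 below 0.01 m and angle between the x axis of case3_mid and the x axis of slab, either way round below 0.1 rad) or (horizontal distance between case3_mid and place4 below 0.01 m and angle between the x axis of case3_mid and the y axis of slab, either way round below 0.1 rad)) and ((horizontal distance between case4_mid and place1 below 0.01 m and angle between the x axis of case4_mid and the x axis of slab, either way round below 0.1 rad) or (horizontal distance between case4_mid and place2 below 0.01 m and angle between the x axis of case4_mid and the y axis of slab, either way round below 0.1 rad) or (horizontal distance between case4_mid and place3 below 0.01 m and angle between the x axis of case4_mid and the x axis of slab, either way round below 0.1 rad) or (horizontal distance between case4_mid and place4 below 0.01 m and angle between the x axis of case4_mid and the y axis of slab, either way round below 0.1 rad)) and value of joint hood above 1.2 rad), for 0.2 s.
4. the hood is closed again with the catch still drawn (value of joint hood below 0.05 rad and value of joint catch above 0.012 m), for 0.2 s.
5. the catch is home on the closed hood (value of joint hood below 0.05 rad and value of joint catch below 0.008 m), for 0.2 s.
At the end, for the whole second after the job is handed in: Every case present stands upright and released on the slab, its centre within 10 mm of an outlined place's centre and its long side within 0.1 rad of that place's; the hood is closed (under 0.05 rad) and the catch home (under 8 mm) (all of step 5 and ((horizontal distance between case1_mid and place1 below 0.01 m and angle between the x axis of case1_mid and the x axis of slab, either way round below 0.1 rad) or (horizontal distance between case1_mid and place2 below 0.01 m and angle between the x axis of case1_mid and the y axis of slab, either way round below 0.1 rad) or (horizontal distance between case1_mid and place3 below 0.01 m and angle between the x axis of case1_mid and the x axis of slab, either way round below 0.1 rad) or (horizontal distance between case1_mid and place4 below 0.01 m and angle between the x axis of case1_mid and the y axis of slab, either way round below 0.1 rad)) and z of each of case1_mid, case2_mid, case3_mid, case4_mid in the frame of slab below 0.054 m and angle between each of case1_mid, case2_mid, case3_mid, case4_mid's own z axis and vertical below 0.06 rad and contact force between each of case1, case2, case3, case4 and the fingers below 0.2 N and ((horizontal distance between case2_mid and place1 below 0.01 m and angle between the x axis of case2_mid and the x axis of slab, either way round below 0.1 rad) or (horizontal distance between case2_mid and place2 below 0.01 m and angle between the x axis of case2_mid and the y axis of slab, either way round below 0.1 rad) or (horizontal distance between case2_mid and place3 below 0.01 m and angle between the x axis of case2_mid and the x axis of slab, either way round below 0.1 rad) or (horizontal distance between case2_mid and place4 below 0.01 m and angle between the x axis of case2_mid and the y axis of slab, either way round below 0.1 rad)) and ((horizontal distance between case3_mid and place1 below 0.01 m and angle between the x axis of case3_mid and the x axis of slab, either way round below 0.1 rad) or (horizontal distance between case3_mid and place2 below 0.01 m and angle between the x axis of case3_mid and the y axis of slab, either way round below 0.1 rad) or (horizontal distance between case3_mid and place3 below 0.01 m and angle between the x axis of case3_mid and the x axis of slab, either way round below 0.1 rad) or (horizontal distance between case3_mid and place4 below 0.01 m and angle between the x axis of case3_mid and the y axis of slab, either way round below 0.1 rad)) and ((horizontal distance between case4_mid and place1 below 0.01 m and angle between the x axis of case4_mid and the x axis of slab, either way round below 0.1 rad) or (horizontal distance between case4_mid and place2 below 0.01 m and angle between the x axis of case4_mid and the y axis of slab, either way round below 0.1 rad) or (horizontal distance between case4_mid and place3 below 0.01 m and angle between the x axis of case4_mid and the x axis of slab, either way round below 0.1 rad) or (horizontal distance between case4_mid and place4 below 0.01 m and angle between the x axis of case4_mid and the y axis of slab, either way round below 0.1 rad)) and linear speed of each of case1, case2, case3, case4 below 0.02 m/s); the robot touches nothing.
It fails at once if the amber bottle is pushed more than 30 mm or tipped (distance of amber_bottle_mid from where it was at the start of the episode above 0.03 m or angle between amber_bottle_mid's own z axis and vertical above 0.35 rad).
It fails at once if the tub jar is pushed more than 30 mm or tipped (distance of tub_jar_mid from where it was at the start of the episode above 0.03 m or angle between tub_jar_mid's own z axis and vertical above 0.35 rad).
It fails at once if the beaker is pushed more than 30 mm or tipped (distance of beaker_mid from where it was at the start of the episode above 0.03 m or angle between beaker_mid's own z axis and vertical above 0.35 rad).
Of case1, case2, case3, case4 only 2 to 4 are there at a start; the rules pass over those that are not, and their reading is None.
At some moment in a run one of case1, case2, case3, case4 may be knocked a few centimetres aside while the robot is not near it.
Once in a run the grip may slacken for a moment while it holds something.
It also fails if it takes over 210 s, if anything falls off the work surface, if the arm or the gripper's body presses on something with over 40 N, if the wrist force passes 120 N, or if a joint passes its speed limit or range.

## Robot

A 6-joint arm with a two-finger parallel gripper is mounted at the origin on the work surface. World frame = base frame: x ahead of the robot, y to its left, z up, the work surface at z = 0. Lengths are in mm, angles in rad, forces in N, time in s.
With the tool pointing down it reaches from about 350 to 875 mm from the base axis. Payload 4.2 kg.
Tool frame: the origin (TCP) lies at the very end of the fingers, on their centre line; the grasp point (between the pads) lies 19 mm behind it (pinch_z is the distance from the TCP to the grasp point, in mm); z points along the fingers, y is the line along which they close (so a half turn about z gives the same grasp; the last joint's range is limited). The gripper opens to 85 mm and grips with 20 to 120 N. Pads are 22 mm wide; open, the fingers measure 114 mm over their backs; the gripper's body (76 mm by 85 mm) begins 54 mm behind the grasp point. The pads swing forward as they close: fully open they stand 13 mm farther back than shut.
Start: joints at [1.55, 0.385, 0.008, 0, -1.194, -0.259], TCP at [172.57, 600.682, 231.312] pointing down, gripper open.
Joint ranges: [-3.14, 3.14], [-1.21, 2.06], [-1.07, 1.41], [-3.16, 2.05], [-2.99, -0.16], [-3.1, 3.1]. Speed limits (rad/s): [2.79, 2.79, 3.14, 3.14, 3.14, 3.14].

## Interface

Orientations are given as a unit quaternion [x, y, z, w].
In Python, from bench import * gives the robot as it stands.
- The arm moves only by the tool arm_command, never from a script. Its argument "steps" is one flat list of numbers, 4 for each row, row after row: the shift along the tool's x, y, z in m, then the turn about the tool's z in rad. In form: [tx, ty, tz, roll, tx, ty, tz, roll, ...]. A call has 1 to 20 rows; each row shifts and turns the commanded pose from where the row before left it, along the tool's axes as they then stand; what a row does not reach is not made up. A row lasts 1/8 s, in which the tool goes at most 62.5 mm and 10.7 degrees, less where a joint would pass 70% of its speed; a pose out of reach is approached as far as the arm can. A call with a gripper value outside its range is refused whole. "grip" is the finger opening in m, from 0 to 0.0854, set as the call begins (left out, the last holds). The fingers move at their own pace and stop on an object; the grip force is fixed at half the most. Time passes only in rows, so rows that do not move let the fingers close. It gives the time, the measured TCP pose, the force, the opening and the grip force at its end, in the units of the state.
- read_state(): the state, without advancing time (a new reading comes with each control period).
- get_image(name): name is "scene" or "top" or "wrist"; returns the picture (480x640x3 uint8, red, green, blue); there is no depth.
- get_calibration(name): a dict with "camera_matrix" (3x3 intrinsics, pixels), "cam_to_world" (4x4, takes a point from camera to world coordinates). Camera axes: x right, y down, z forward; pixel columns grow to the right and rows downward; lengths in mm; the calibration is good to about 2 mm. A picture is of the moment at which its call begins: read the wrist's pose just before it. get_calibration takes no time and is no camera call; for the wrist camera it gives the pose at the moment of the call.
- job_done(): hands the job in; it is judged then, once.
The state is a dict: "clock": time; "joints": joint angles; "joint_vel": joint speeds; "joint_efforts": joint torques, N m; "position": TCP position; "ee_rot": TCP orientation; "contact_force": force on the tool from outside, world axes, zero at the start; "wrist_torque": the same for the moment, N m; "gripper_width": finger opening in mm; "grasp_force": force on a finger pad.
Only numpy, scipy, OpenCV 4.12 (cv2) and the standard library are available. Lean on these libraries where they do the work, as an engineer would, in place of code of your own. Each camera call takes 0.05 s, during which the arm holds its last target. There are 200 camera calls.

## Working session

There is one attempt and no reset: what is moved stays moved. The work goes in short steps, Python scripts to look and compute and a tool call to move; the robot and the scene stay as the last step left them, time stands still between calls to the robot, and variables do not carry over. Pictures are saved under pics/ and viewed, at most 14 in all, crops included, and the job is handed in when it is done.

Besides the shell and the picture viewer there is one more tool, called after "Request:" as name(argument=value, ...), one argument or row to a line, values as JSON. arm_command: Moves the arm, as the interface text tells. Its arguments: {"type":"object","properties":{"steps":{"type":"array","items":{"type":"number"}},"grip":{"type":"number"}},"required":["steps"]}

```bash
ls; mkdir -p pics; python3 - <<'E'
from bench import *
import cv2,numpy as np
for n in("scene","top"):
    im=get_image(n); cv2.imwrite(f"pics/{n}0.png",im[:,:,::-1]); c=get_calibration(n); print(n,np.round(c["camera_matrix"],1).tolist(),np.round(c["cam_to_world"],3).tolist())
print(read_state())
E
```

```text
pics
scene [[459.1, 0.0, 321.5], [0.0, 459.1, 240.4], [0.0, 0.0, 1.0]] [[-0.873, 0.299, -0.386, 1162.379], [0.488, 0.572, -0.66, 933.76], [0.023, -0.764, -0.645, 1016.851], [0.0, 0.0, 0.0, 1.0]]
top [[506.0, 0.0, 320.4], [0.0, 506.0, 249.2], [0.0, 0.0, 1.0]] [[0.005, -0.974, 0.227, 280.213], [-1.0, -0.006, -0.003, 2.898], [0.004, -0.227, -0.974, 1540.503], [0.0, 0.0, 0.0, 1.0]]
{'clock': 0.1, 'joints': array([ 1.54960812e+00,  3.85482576e-01,  6.76523779e-03, -4.21682161e-04,
       -1.19401345e+00, -2.58626960e-01]), 'joint_vel': array([-0.00092444, -0.0037161 ,  0.00188112,  0.00199767,  0.00033303,
        0.00097873]), 'joint_efforts': array([-1.22174301e-04, -3.93317270e+01,  1.88930798e+01,  4.19789851e+00,
       -2.59839479e-03,  4.22852708e-06]), 'position': array([172.43812028, 600.19763032, 230.33227053]), 'ee_rot': array([ 9.90217559e-01, -1.39528536e-01, -8.00373844e-05,  9.83632333e-04]), 'contact_force': array([-0.17885912,  0.3122364 , -0.33712399]), 'wrist_torque': array([-0.01695574, -0.00515061, -0.05012739]), 'grasp_force': 0.0, 'gripper_width': 85.3050610545056}
```

View pics/top0.png

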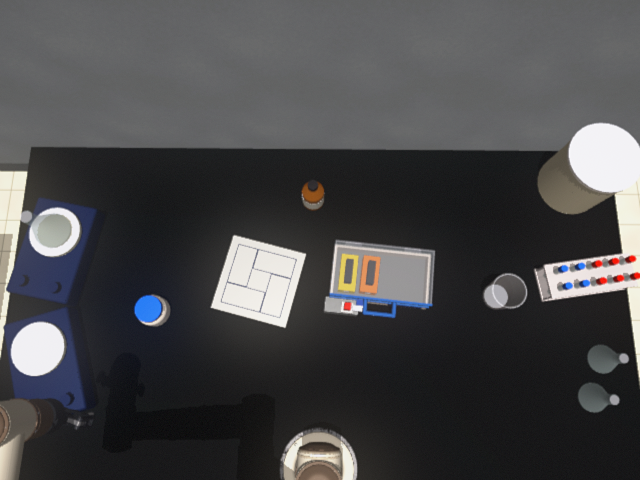

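View pics/scene0.png

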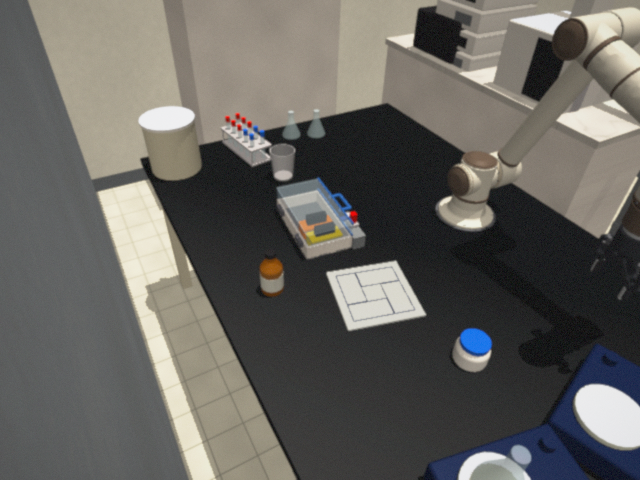

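The top view shows a yellow case at (348,271) and an orange one at (370,274) in the chest, with two cases in all. The red knob is at (347,306), the blue bar at (380,309), and the slab spans (211–306, 236–327). The bottle is at (313,194), the jar at (152,310) and the beaker at (505,291).

```bash
cat > h.py <<'E'
from bench import *
import cv2,numpy as np
def ray(c,p):
    K,T=np.array(c["camera_matrix"]),np.array(c["cam_to_world"])
    p=np.atleast_2d(p).astype(float)
    d=np.c_[p,np.ones(len(p))]@np.linalg.inv(K).T@T[:3,:3].T
    return T[:3,3],d
def onz(c,p,z):
    o,d=ray(c,p); return (o+d*((z-o[2])/d[:,2])[:,None])[:,:2]
def pix(c,P):
    K,T=np.array(c["camera_matrix"]),np.array(c["cam_to_world"])
    q=(np.atleast_2d(P)-T[:3,3])@T[:3,:3]@K.T; return q[:,:2]/q[:,2:]
def snap(n,name=None):
    c=get_calibration(n); im=get_image(n)
    if name: cv2.imwrite(f"pics/{name}.png",im[:,:,::-1])
    return c,im,cv2.cvtColor(im,cv2.COLOR_RGB2HSV)
def big(m,k=1):
    cs,_=cv2.findContours(m.astype(np.uint8),cv2.RETR_EXTERNAL,cv2.CHAIN_APPROX_NONE)
    return sorted(cs,key=cv2.contourArea)[::-1][:k]
def red(h): return ((h[...,0]<6)|(h[...,0]>174))&(h[...,1]>150)&(h[...,2]>90)
def blue(h): return (h[...,0]>98)&(h[...,0]<122)&(h[...,1]>120)&(h[...,2]>60)
def yel(h): return (h[...,0]>20)&(h[...,0]<33)&(h[...,1]>110)&(h[...,2]>90)
def ora(h): return (h[...,0]>7)&(h[...,0]<18)&(h[...,1]>110)&(h[...,2]>90)
def tool():
    s=read_state(); from scipy.spatial.transform import Rotation as R
    Rm=R.from_quat(s["ee_rot"]).as_matrix(); return s,Rm
def rel(P,yaw=None):
    """tool-frame shift to world TCP target, and roll so that tool y lies along yaw (mod pi)"""
    s,Rm=tool(); d=Rm.T@(np.array(P)-s["position"])
    out=[np.round(d/1000,4).tolist()]
    if yaw is not None:
        y=np.arctan2(Rm[1,1],Rm[0,1]); e=(yaw-y+np.pi/2)%np.pi-np.pi/2; out.append(round(-e,3))
    return out
E
python3 - <<'E'
from h import *
c,im,h=snap("top")
roi=np.zeros(h.shape[:2],bool); 
def R(x0,x1,y0,y1):
    r=roi.copy(); r[y0:y1,x0:x1]=1; return r
b=big((h[...,2]>90)&(h[...,1]<60)&R(195,315,225,335))[0]
q=cv2.boxPoints(cv2.minAreaRect(b)); w=onz(c,q,10); print("slab",w.round(),w.mean(0).round(1),np.linalg.norm(w-np.roll(w,1,0),axis=1).round())
e=w-np.roll(w,1,0); print(np.degrees(np.arctan2(e[:,1],e[:,0])).round(1))
k=big(red(h)&R(325,365,290,320))[0]; print("knob",onz(c,k[:,0].mean(0),100).round(1))
k=big(blue(h)&R(355,440,300,325))[0];k=k[:,0]; print(k.min(0),k.max(0))
for f,n in((yel,"yel"),(ora,"ora")):
    k=big(f(h)&R(330,440,240,305))[0]; m=cv2.minAreaRect(k); w=onz(c,cv2.boxPoints(m),51); print(n,m,w.mean(0).round(1),np.linalg.norm(w-np.roll(w,1,0),axis=1).round())
for n,p,z in(("bottle",(314,186),150),("jar",(151,309),75),("beaker",(512,290),120)): print(n,onz(c,p,z).round())
p=np.array([(335,241),(435,250),(430,306),(326,298)]);print(onz(c,p,75).round())
s,Rm=tool();print(Rm.round(3)); cw=get_calibration("wrist"); print(np.round(cw["camera_matrix"],1).tolist(), (Rm.T@(cw["cam_to_world"][:3,3]-s["position"])).round(1), (Rm.T@cw["cam_to_world"][:3,:3]).round(3))
cv2.imwrite("pics/c1.png",cv2.resize(im[225:335,195:445,::-1],None,fx=3.2,fy=3.2,interpolation=cv2.INTER_CUBIC))
E
```

```text
slab [[454. 333.]
 [689. 282.]
 [624.  43.]
 [393. 102.]] [540.1 189.7] [239. 241. 247. 239.]
[  75.3  -12.3 -105.2  165.8]
knob [[450.7 -78. ]]
[357 300] [432 317]
yel ((347.8069152832031, 272.4306945800781), (16.81612777709961, 36.51786422729492), 5.7105937004089355) [556.9 -83.5] [ 50. 111.  51. 111.]
ora ((369.5549011230469, 274.006103515625), (17.00645637512207, 36.773704528808594), 6.340191841125488) [ 552.5 -148.5] [ 50. 112.  51. 112.]
bottle [[793.  19.]]
jar [[441. 488.]]
beaker [[ 496. -544.]]
[[ 647.  -44.]
 [ 621. -342.]
 [ 455. -320.]
 [ 476.  -18.]]
[[ 0.961 -0.276 -0.   ]
 [-0.276 -0.961 -0.002]
 [ 0.     0.002 -1.   ]]
[[427.3, 0.0, 319.3], [0.0, 427.3, 229.3], [0.0, 0.0, 1.0]] [  84.3   -0.4 -142.3] [[ 0.001 -0.945 -0.327]
 [ 1.     0.     0.001]
 [-0.001 -0.327  0.945]]
```

View pics/c1.png

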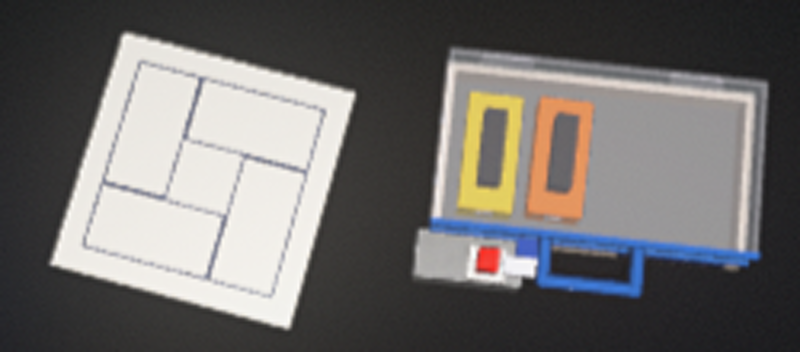

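The crop confirms two cases: yellow on the left and orange beside it. The catch is home, and the chest is yawed about −0.1 rad. Next I move above the knob to look from close up.

Request:
arm_command(
  steps=[0,0,-0.03,0,0.033,0.041,0,0,0.033,0.041,0,0,0.033,0.041,0,0,0.033,0.041,0,0,0.033,0.041,0,0,0.033,0.041,0,0,0.033,0.041,0,0,0.033,0.041,0,0,0.033,0.041,0,0,0.033,0.041,0,0,0.033,0.041,0,0,0.033,0.041,0,0,0.033,0.041,0,0,0.026,0.041,0,0,0,0,0,-0.09,0,0,0,-0.09,0,0,0,0,0,0,0,0],
  grip=0.06,
)

```text
clock: 2.52
position: [451.2, -76.5, 261.2]
ee_rot: [0.999, -0.05, -0.0, -0.0]
contact_force: [-0.1, 0.5, 0.2]
gripper_width: 59.9
grasp_force: 0.0
```

```bash
python3 - <<'E'
from h import *
s,Rm=tool();print(s["position"].round(1),Rm.round(3).tolist())
c,im,h=snap("wrist","w1")
k=big(red(h))[0]; m=cv2.minAreaRect(k); print(m,onz(c,m[0],100).round(1))
for f,n in((yel,"yel"),(ora,"ora")):
    k=big(f(h))[0]; m=cv2.minAreaRect(k); w=onz(c,cv2.boxPoints(m),51);e=w-np.roll(w,1,0); print(n,w.mean(0).round(1),np.linalg.norm(e,axis=1).round(),np.degrees(np.arctan2(e[:,1],e[:,0])).round(1))
E
```

```text
[451.2 -76.5 261.2] [[0.995, -0.101, -0.0], [-0.101, -0.995, 0.0], [-0.0, -0.0, -1.0]]
((324.0, 195.5), (35.0, 26.0), 90.0) [[456.4 -80.4]]
yel [547.9 -84.4] [88. 50. 88. 55.] [ -7.3 -95.7 175.7  84.3]
ora [ 542.8 -149.8] [55. 88. 51. 88.] [ 81.   -7.3 -98.7 175.7]
```

View pics/w1.png

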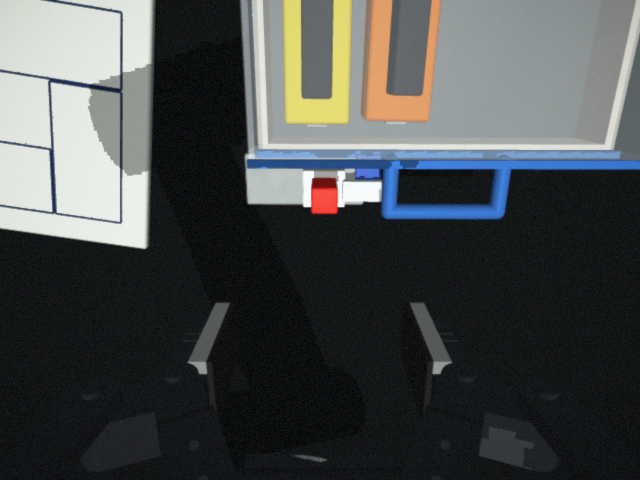

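The knob top is at about (324,199) px, the bar spans (382–508, 211), and the cases lie in line with the chest. With the opening at 36 mm I lower the fingers onto the knob.

Request:
arm_command(
  steps=[0.002,0.003,0.04,0,0,0,0.05,0,0,0,0.05,0,0,0,0.03,0,0,0,0.019,0,0,0,0,0],
  grip=0.036,
)

```text
clock: 3.32
position: [452.7, -79.7, 71.6]
ee_rot: [0.999, -0.05, -0.001, 0.0]
contact_force: [0.5, 0.7, 0.7]
gripper_width: 36.0
grasp_force: 0.0
```

Request:
arm_command(
  steps=[0,0,0,0,0,0,0,0,0,0,0,0,0,0,0,0,0,0,0,0],
  grip=0.0,
)

```text
clock: 3.95
position: [453.5, -79.7, 73.1]
ee_rot: [0.999, -0.05, 0.001, -0.0]
contact_force: [-0.8, 1.6, 6.5]
gripper_width: 19.2
grasp_force: 61.0
```

Request:
arm_command(
  steps=[0,-0.01,0,0,0,-0.01,0,0,0,-0.01,0,0,0,-0.01,0,0,0,-0.002,0,0,0,0,0,0,0,0,0,0],
)

```text
clock: 4.82
position: [457.5, -40.1, 73.1]
ee_rot: [0.999, -0.049, 0.0, 0.002]
contact_force: [1.6, -11.2, 4.2]
gripper_width: 18.9
grasp_force: 61.4
```

```bash
python3 - <<'E'
from h import *
s,Rm=tool();print(s["position"].round(1),s["contact_force"].round(1),s["gripper_width"],s["grasp_force"])
E
```

```text
[457.5 -40.1  73.1] [  1.6 -11.2   4.2] 18.89168152409702 61.43333673477173
```

Request:
arm_command(
  steps=[0,0,0,0,0,0,0,0,0,0,-0.04,0,0,0,-0.05,0,0,0,-0.05,0,0,0,0,0],
  grip=0.036,
)

```text
clock: 5.58
position: [459.8, -37.3, 216.4]
ee_rot: [0.999, -0.049, 0.005, -0.001]
contact_force: [-0.2, -0.2, -0.1]
gripper_width: 36.2
grasp_force: 0.0
```

```bash
python3 - <<'E'
from h import *
s,Rm=tool();print(s["position"].round(1),s["joints"].round(2))
c,im,h=snap("top"); r=red(h); r[:, :320]=0; r[:,440:]=0;k=big(r)[0]; print(onz(c,k[:,0].mean(0),100))
c,im,h=snap("wrist");b=blue(h);k=big(b)[0];k=k[:,0];lo=k[:,1].max(); sel=k[k[:,1]>lo-3]; print(lo,sel[:,0].min(),sel[:,0].max(), onz(c,[[sel[:,0].min(),lo],[sel[:,0].max(),lo]],85))
o=np.array([552.3,-182.3]);R=np.array([[.995,.1],[-.1,.995]])
b=o+R@[-120,0]; print("bar",b, rel([*b,140]))
E
```

```text
[459.8 -37.3 216.4] [ 0.27  0.11 -0.4   0.   -1.05  1.2 ]
[[449.15563001 -36.95590416]]
245 452 589 [[ 429.0986322  -124.8934628 ]
 [ 419.97342135 -217.50189943]]
bar [ 432.9 -170.3] [[-0.0107, 0.1344, 0.0721]]
```

Request:
arm_command(
  steps=[-0.004,0.045,0,0,-0.004,0.045,0,0,-0.003,0.044,0,0,0,0,0,0.1745,0,0,0,0.1745,0,0,0,0.1745,0,0,0,0.1745,0,0,0,0.1745,0,0,0,0.1745,0,0,0,0.1745,0,0,0,0.1745,0,0,0,0.1745,0,0,0.05,0,0,0,0.02,0,0,0,0,0,0,0,0,0],
  grip=0.03,
)

```text
clock: 7.68
position: [433.2, -170.3, 142.4]
ee_rot: [-0.671, 0.741, -0.0, -0.0]
contact_force: [1.1, -0.1, -0.2]
gripper_width: 30.1
grasp_force: 0.0
```

```bash
python3 - <<'E'
from h import *
c,im,h=snap("wrist","w2")
s,Rm=tool();print(s["position"].round(1),Rm.round(3).tolist(),s["joints"].round(2),rel([432.0,-170.3,68],-0.1))
E
```

```text
[ 433.5 -170.3  142.8] [[-0.099, -0.995, 0.001], [-0.995, 0.099, -0.0], [0.0, -0.001, -1.0]] [-0.02  0.21 -0.5   0.   -0.87 -0.08] [[0.0001, 0.0016, 0.0748], np.float64(0.001)]
```

View pics/w2.png

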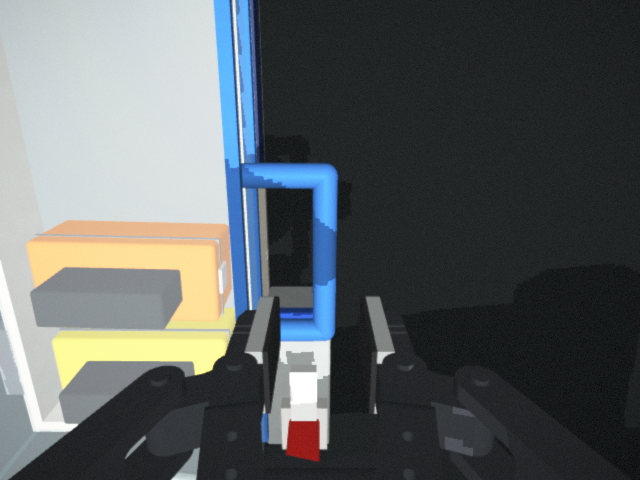

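The bar runs straight ahead between the fingers at px x≈325, about 2 mm towards tool +y. I lower and grip.

Request:
arm_command(
  steps=[0,0.002,0.035,0,0,0,0.03,0,0,0,0.01,0,0,0,0,0],
)

```text
clock: 8.22
position: [431.4, -170.2, 67.7]
ee_rot: [-0.671, 0.741, -0.0, 0.0]
contact_force: [0.1, 0.3, 0.6]
gripper_width: 30.0
grasp_force: 0.0
```

Request:
arm_command(
  steps=[0,0,0,0,0,0,0,0,0,0,0,0,0,0,0,0,0,0,0,0],
  grip=0.0,
)

```text
clock: 8.85
position: [431.0, -170.1, 68.6]
ee_rot: [-0.671, 0.741, -0.0, 0.0]
contact_force: [-2.5, 1.6, 5.7]
gripper_width: 9.7
grasp_force: 58.6
```

```bash
python3 - <<'E'
from h import *
s,Rm=tool();p0=s["position"];print(p0,s["contact_force"])
# arc rows in tool frame: tool y=-chest x, tool z=down
a=np.arctan2(33,-202); n=20
for th in (1.57,):
    t=np.linspace(0,th,n+1); x=205*np.cos(a-t); z=205*np.sin(a-t)
    print([[round(-dx/1000,3),round(-dz/1000,3)] for dx,dz in zip(np.diff(x),np.diff(z))],x[-1]-x[0],z[-1]-z[0])
E
```

```text
[ 430.96605926 -170.09208032   68.56596976] [-2.45937491  1.57599301  5.72737352]
[[np.float64(-0.003), np.float64(-0.016)], [np.float64(-0.004), np.float64(-0.015)], [np.float64(-0.006), np.float64(-0.015)], [np.float64(-0.007), np.float64(-0.015)], [np.float64(-0.008), np.float64(-0.014)], [np.float64(-0.009), np.float64(-0.013)], [np.float64(-0.01), np.float64(-0.013)], [np.float64(-0.011), np.float64(-0.012)], [np.float64(-0.012), np.float64(-0.011)], [np.float64(-0.013), np.float64(-0.01)], [np.float64(-0.013), np.float64(-0.009)], [np.float64(-0.014), np.float64(-0.008)], [np.float64(-0.015), np.float64(-0.007)], [np.float64(-0.015), np.float64(-0.006)], [np.float64(-0.016), np.float64(-0.004)], [np.float64(-0.016), np.float64(-0.003)], [np.float64(-0.016), np.float64(-0.002)], [np.float64(-0.016), np.float64(-0.001)], [np.float64(-0.016), np.float64(0.001)], [np.float64(-0.016), np.float64(0.002)]] 235.20881603950042 169.2922963316976
```

Request:
arm_command(
  steps=[0,-0.003,-0.016,0,0,-0.004,-0.015,0,0,-0.006,-0.015,0,0,-0.007,-0.015,0,0,-0.008,-0.014,0,0,-0.009,-0.013,0,0,-0.01,-0.013,0,0,-0.011,-0.012,0,0,-0.012,-0.011,0,0,-0.013,-0.01,0],
)

```text
clock: 10.1
position: [507.5, -178.0, 201.7]
ee_rot: [-0.671, 0.742, 0.005, -0.005]
contact_force: [-12.9, 3.7, 9.0]
gripper_width: 9.7
grasp_force: 58.5
```

Request:
arm_command(
  steps=[0,-0.013,-0.009,0,0,-0.014,-0.008,0,0,-0.015,-0.007,0,0,-0.015,-0.006,0,0,-0.016,-0.004,0,0,-0.016,-0.003,0,0,-0.016,-0.002,0,0,-0.016,-0.001,0,0,-0.016,0.001,0,0,-0.016,0.002,0,0,0,0,0,0,0,0,0],
)

```text
clock: 11.6
position: [666.5, -194.6, 240.2]
ee_rot: [-0.671, 0.741, -0.002, 0.001]
contact_force: [1.0, -3.9, 4.6]
gripper_width: 9.8
grasp_force: 61.6
```

```bash
python3 - <<'E'
from h import *
s,Rm=tool();print(s["position"].round(1),s["contact_force"],s["gripper_width"],s["joints"].round(2))
c,im,h=snap("top");cv2.imwrite("pics/c2.png",cv2.resize(im[150:350,195:445,::-1],None,fx=2.5,fy=2.5,interpolation=cv2.INTER_CUBIC))
E
```

```text
[ 666.5 -194.6  240.2] [ 1.02491275 -3.86279549  4.62871512] 9.808687593796956 [-0.05  0.5   0.21  0.   -1.28 -0.05]
```

View pics/c2.png

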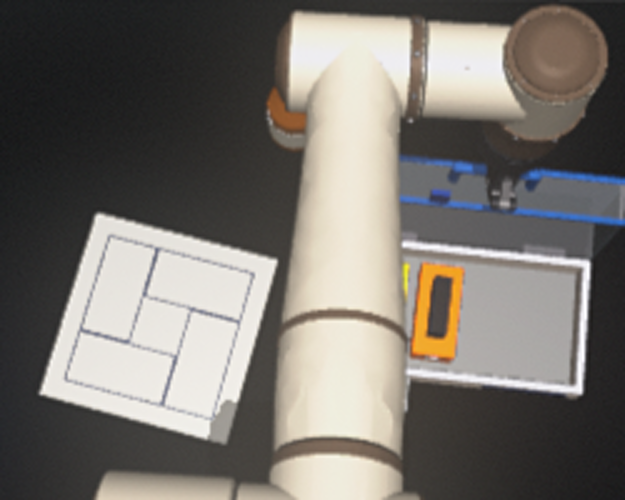

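The hood stands upright and the yellow and orange cases are reachable. I release the bar, rise, and move back over the cases with the tool turned half round so the camera stays away from the hood.

Request:
arm_command(
  steps=[0,0,0,0,0,0,0,0,0,0,-0.035,0,0,0,-0.035,0,-0.022,0.04,0,0,-0.022,0.04,0,0,-0.022,0.04,0,0,0,0,0.01,0.1745,0,0,0.01,0.1745,0,0,0.01,0.1745,0,0,0.01,0.1745,0,0,0.01,0.1745,0,0,0,0.1745,0,0,0,0.1745,0,0,0,0.1745,0,0,0,0.1745,0,0,0,0,0,0,0,0],
  grip=0.04,
)

```text
clock: 13.9
position: [552.7, -115.7, 258.0]
ee_rot: [0.048, 0.999, 0.0, -0.0]
contact_force: [-0.7, -0.3, -0.3]
gripper_width: 40.5
grasp_force: 0.0
```

```bash
python3 - <<'E'
from h import *
s,Rm=tool();print(s["position"].round(1),Rm.round(3).tolist(),s["joints"].round(2))
c,im,h=snap("wrist","w3")
for f,n in((yel,"yel"),(ora,"ora")):
    k=big(f(h))[0]; m=cv2.minAreaRect(k); w=onz(c,cv2.boxPoints(m),51);e=w-np.roll(w,1,0); print(n,m,w.mean(0).round(1),np.linalg.norm(e,axis=1).round(),np.degrees(np.arctan2(e[:,1],e[:,0])).round(1))
E
```

```text
[ 552.7 -115.7  258. ] [[-0.995, 0.096, -0.001], [0.096, 0.995, 0.0], [0.001, 0.0, -1.0]] [ 0.08  0.26 -0.1  -0.   -1.21 -1.75]
yel ((356.1536560058594, 186.0829315185547), (64.03124237060547, 133.59103393554688), 1.7899105548858643) [556.6 -85. ] [ 56. 114.  51. 115.] [-97.4 173.   82.8  -4.2]
ora ((277.0108642578125, 187.9247283935547), (64.23384857177734, 133.25929260253906), 1.080924153327942) [ 551.9 -151.1] [ 57. 115.  51. 115.] [-96.6 170.2  83.5  -7. ]
```

View pics/w3.png

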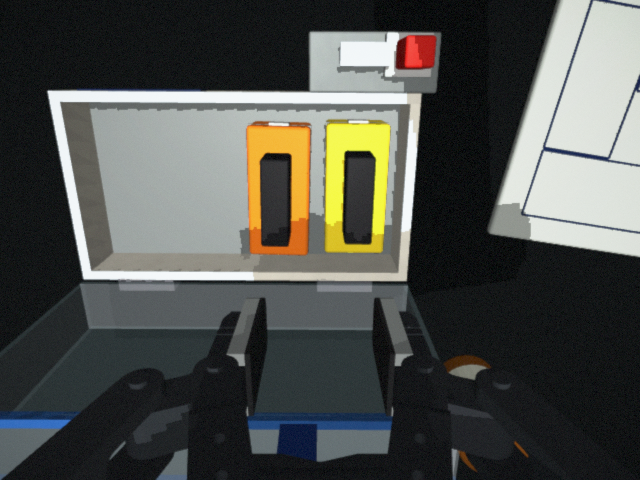

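Both cases lie flat: yellow at (356,186) px and orange at (277,188) px, in line with the tool. I pick up yellow first.

Request:
arm_command(
  steps=[-0.001,0.031,0,0,0,0,0.05,0,0,0,0.05,0,0,0,0.05,0,0,0,0.03,0,0,0,0.02,0,0,0,0,0],
)

```text
clock: 14.82
position: [555.8, -85.3, 56.7]
ee_rot: [0.049, 0.999, -0.0, -0.002]
contact_force: [0.6, 0.0, 0.7]
gripper_width: 39.7
grasp_force: 0.0
```

Request:
arm_command(
  steps=[0,0,0,0,0,0,0,0,0,0,0,0,0,0,0,0],
  grip=0.0,
)

```text
clock: 15.32
position: [557.8, -85.2, 59.4]
ee_rot: [0.049, 0.999, 0.0, 0.001]
contact_force: [-0.4, 0.3, 3.4]
gripper_width: 21.1
grasp_force: 59.5
```

Request:
arm_command(
  steps=[0,0,-0.02,0,0,0,-0.03,0,0,0,-0.04,0,0,0,-0.04,0,0,0,-0.03,0,0,0,0,0],
)

```text
clock: 16.08
position: [557.9, -85.1, 220.4]
ee_rot: [0.05, 0.999, 0.0, 0.002]
contact_force: [-0.2, 0.6, -2.1]
gripper_width: 20.9
grasp_force: 59.1
```

```bash
python3 - <<'E'
from h import *
s,Rm=tool();print(s["position"].round(1),s["gripper_width"],s["grasp_force"])
c,im,h=snap("top","t3")
b=big((h[...,2]>90)&(h[...,1]<60)&(np.add.outer(np.zeros(480),np.arange(640))<318)&(np.add.outer(np.arange(480),np.zeros(640))>225)&(np.add.outer(np.zeros(480),np.arange(640))>195)&(np.add.outer(np.arange(480),np.zeros(640))<335))[0]
m=cv2.minAreaRect(b);print(m,onz(c,m[0],10))
for z in (0,):print(rel([540,190,s["position"][2]]))
E
```

```text
[557.9 -85.1 220.4] 20.935137577495176 59.0994518995285
((263.5, 280.0), (108.0, 107.0), 90.0) [[538.94752228 172.45134529]]
[[0.0439, 0.2719, -0.0019]]
```

Request:
arm_command(
  steps=[0.007,0.026,-0.02,0,0.007,0.026,-0.02,0,0.007,0.026,-0.02,0,0.007,0.026,-0.02,0,0,0,0,0,0,0,0,0],
)

```text
clock: 16.88
position: [538.5, 20.8, 296.0]
ee_rot: [0.05, 0.999, -0.0, -0.002]
contact_force: [0.3, -0.3, -3.0]
gripper_width: 21.0
grasp_force: 59.3
```

```bash
cat >> h.py <<'E'
def slab(c,h):
    g=((h[...,2]>110)&(h[...,1]<50)).astype(np.uint8); g[:, :330]=0
    k=big(cv2.morphologyEx(g,cv2.MORPH_CLOSE,np.ones((9,9))))[0]; return k
E
python3 - <<'E'
from h import *
s,Rm=tool();print(s["position"].round(1),s["gripper_width"])
c,im,h=snap("wrist","w4")
k=slab(c,h); 
hull=cv2.convexHull(k); a=cv2.approxPolyDP(hull,8,True)[:,0]; print(a.tolist()); w=onz(c,a,10); e=np.roll(w,-1,0)-w
print(w.round(1).tolist(),np.linalg.norm(e,axis=1).round(1),np.degrees(np.arctan2(e[:,1],e[:,0])).round(1),w.mean(0))
E
```

```text
[538.5  20.8 296. ] 20.953347628855955
[[395, 8], [639, 49], [557, 276], [389, 252], [330, 165]]
[[397.6, 102.9], [454.0, 326.1], [680.0, 269.2], [633.6, 86.7], [533.4, 31.8]] [230.2 233.1 188.3 114.2 153.3] [  75.8  -14.1 -104.3 -151.3  152.4] [539.72229371 163.34892453]
```

View pics/w4.png

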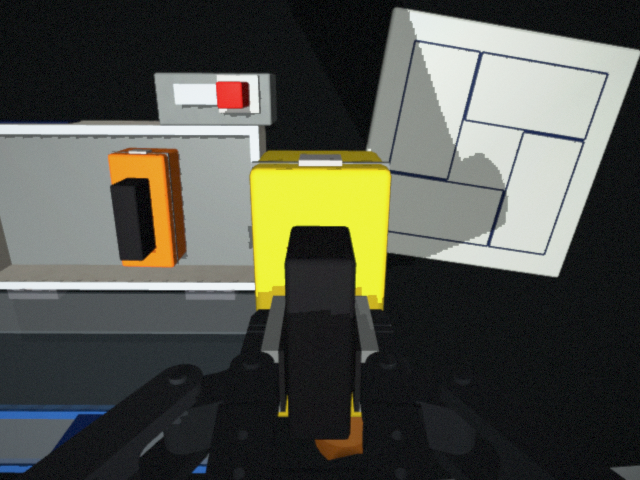

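Yellow hangs level in the grip. The slab's outline corners are visible at (415,41), (607,73) and (545,254), and orange stands undisturbed in the chest.

```bash
python3 - <<'E'
from h import *
s,Rm=tool();c=get_calibration("wrist")
w=onz(c,np.array([(415,41),(607,73),(545,254.)]),10); print(w.round(1), np.linalg.norm(np.diff(w,axis=0),axis=1))
e=np.diff(w,axis=0); ang=[np.arctan2(*e[0][::-1])-np.pi/2,np.arctan2(*e[1][::-1])]; print(ang)
ctr=(w[0]+w[2])/2; y=np.mean(ang); R=np.array([[np.cos(y),-np.sin(y)],[np.sin(y),np.cos(y)]])
print(ctr,y)
for n,p in((1,(-32,-62)),(3,(32,62))): P=ctr+R@p; print(n,P.round(1),rel([*P,296],y+np.pi/2))
E
```

```text
[[426.9 119.8]
 [472.6 298.8]
 [652.6 253.8]] [184.71432163 185.61324537]
[np.float64(-0.2495070810168456), np.float64(-0.24503472306116136)]
[539.78640734 186.8171873 ] -0.24727090203900348
1 [493.6 134.5] [[0.0561, 0.109, 0.0002], np.float64(0.147)]
3 [586.  239.1] [[-0.0254, 0.2222, -0.0003], np.float64(0.147)]
```

Request:
arm_command(
  steps=[-0.007,0.056,0,0,-0.007,0.056,0,0,-0.007,0.056,0,0,-0.006,0.0565,0,0,0,0,0.03,0.147,0,0,0.05,0,0,0,0.05,0,0,0,0.04,0,0,0,0.03,0,0,0,0.015,0,0,0,0,0,0,0,0,0],
)

```text
clock: 18.42
position: [589.6, 242.1, 84.6]
ee_rot: [0.123, 0.992, 0.001, 0.001]
contact_force: [0.1, -0.7, -2.2]
gripper_width: 21.0
grasp_force: 59.7
```

```bash
python3 - <<'E'
from h import *
s,Rm=tool();print(s["position"].round(1),s["gripper_width"],rel([587.7,241.3,65],-.247+np.pi/2))
E
```

```text
[589.6 242.1  84.6] 20.972269222897026 [[0.0017, -0.0013, 0.0196], np.float64(0.001)]
```

Request:
arm_command(
  steps=[0.002,-0.001,0.01,0,0,0,0.006,0,0,0,0.004,0,0,0,0,0,0,0,0,0],
)

```text
clock: 19.05
position: [586.5, 241.5, 63.5]
ee_rot: [0.123, 0.992, 0.0, 0.0]
contact_force: [-0.1, -0.2, -0.1]
gripper_width: 21.1
grasp_force: 59.9
```

Request:
arm_command(
  steps=[0,0,0,0,0,0,0,0,0,0,0,0,0,0,-0.03,0,0,0,-0.05,0,0,0,-0.05,0,0,0,-0.05,0,0,0,-0.03,0,0,0,0,0,0,0,0,0],
  grip=0.04,
)

```text
clock: 20.3
position: [585.8, 241.1, 272.2]
ee_rot: [0.123, 0.992, -0.0, -0.001]
contact_force: [-0.9, -1.1, -0.4]
gripper_width: 40.5
grasp_force: 0.0
```

```bash
python3 - <<'E'
from h import *
s,Rm=tool();print(s["position"].round(1))
c,im,h=snap("wrist","w5")
k=big(yel(h))[0]; m=cv2.minAreaRect(k); w=onz(c,cv2.boxPoints(m),55);e=w-np.roll(w,1,0); print(m,w.mean(0).round(1),np.linalg.norm(e,axis=1).round(),np.degrees(np.arctan2(e[:,1],e[:,0])).round(1))
E
```

```text
[585.8 241.1 272.2]
((320.5, 181.5), (129.0, 61.0), 90.0) [585.  242.2] [113.  50. 113.  55.] [ 164.7   75.9  -12.7 -104. ]
```

View pics/w5.png

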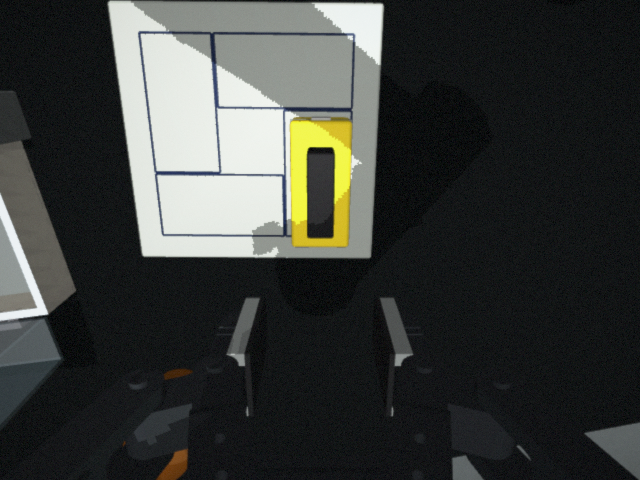

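Yellow stands upright in the place (320,182 px). I check the outline corners against the case.

```bash
python3 - <<'E'
from h import *
c=get_calibration("wrist")
w=onz(c,np.array([(139.5,32.5),(354,34.5),(163,236.),(284,109),(285,236),(157,174)]),10); print(w.round(1), np.linalg.norm(np.diff(w,axis=0),axis=1))
ctr=(w[1]+w[2])/2; e=w[1]-w[0]; y=np.arctan2(e[1],e[0])-np.pi/2; f=w[2]-w[0]; print(y,np.arctan2(f[1],f[0])); R=np.array([[np.cos(y),-np.sin(y)],[np.sin(y),np.cos(y)]])
print(ctr); P3=ctr+R@[32,62];P1=ctr-R@[32,62];print(P3,P1,R.T@(np.array([585,242.2])-P3))
E
```

```text
[[426.5 120.2]
 [473.1 299.6]
 [607.4  72.9]
 [518.2 224.2]
 [637.1 192.1]
 [546.5  89.9]] [185.44729044 263.55944157 175.6654569  123.16070367 136.51748541]
-0.25428665649088233 -0.25567249458223557
[540.24955146 186.24877492]
[586.81694127 238.20527794] [493.68216164 134.2922719 ] [-2.76340645  3.40920295]
```

The case sits about (−2.8, +3.4) mm off in slab axes, inside the limit. I'll centre it anyway with a quick re-grip.

Request:
arm_command(
  steps=[0,0,0.05,0,0,0,0.05,0,0,0,0.05,0,0,0,0.04,0,0,0,0.018,0,0,0,0,0],
)

```text
clock: 21.1
position: [585.8, 240.8, 63.7]
ee_rot: [0.123, 0.992, -0.001, -0.001]
contact_force: [0.4, -0.1, 0.1]
gripper_width: 39.7
grasp_force: 0.0
```

Request:
arm_command(
  steps=[0,0,0,0,0,0,0,0,0,0,0,0,0,0,0,0,0,0,-0.006,0,-0.002,-0.003,0,0,0,0,0.006,0,0,0,0,0],
  grip=0.0,
)

```text
clock: 22.1
position: [587.6, 237.2, 66.9]
ee_rot: [0.123, 0.992, -0.001, 0.0]
contact_force: [-3.2, -2.1, 9.2]
gripper_width: 20.6
grasp_force: 61.7
```

Request:
arm_command(
  steps=[0,0,0,0,0,0,0,0,0,0,0,0,0,0,-0.03,0,0,0,-0.05,0,0,0,-0.05,0,0,0,-0.05,0,0,0,-0.03,0,0,0,0,0,0,0,0,0],
  grip=0.04,
)

```text
clock: 23.35
position: [587.0, 237.8, 273.9]
ee_rot: [0.123, 0.992, -0.0, -0.001]
contact_force: [-0.1, -0.5, -1.0]
gripper_width: 39.8
grasp_force: 0.0
```

```bash
cat > chk.py <<'E'
from h import *
import sys
def chk(c,h,f,ctr,y,off):
    k=big(f(h))[0]; w=onz(c,cv2.boxPoints(cv2.minAreaRect(k)),55);e=w-np.roll(w,1,0)
    R=np.array([[np.cos(y),-np.sin(y)],[np.sin(y),np.cos(y)]])
    print("err slab",(R.T@(w.mean(0)-ctr)-off).round(1),"size",np.linalg.norm(e,axis=1).round(),"ang",np.degrees(np.arctan2(e[:,1],e[:,0])).round(1),"slab",round(np.degrees(y),1))
E
python3 - <<'E'
from chk import *
s,Rm=tool();print(s["position"].round(1))
c,im,h=snap("wrist")
chk(c,h,yel,np.array([540.2,186.2]),-.25,np.array([32,62]))
print(rel([552.5,-150.5,260],-.1+np.pi/2))
E
```

```text
[587.  237.8 273.9]
err slab [-1.  -0.5] size [113.  50. 113.  55.] ang [ 164.6   75.9  -12.7 -104. ] slab -14.3
[[-0.0614, -0.3848, 0.0141], np.float64(-0.146)]
```

Request:
arm_command(
  steps=[-0.0077,-0.048,0,0,-0.0077,-0.048,0,0,-0.0077,-0.048,0,0,-0.0077,-0.048,0,0,-0.0077,-0.048,0,0,-0.0077,-0.048,0,0,-0.0077,-0.048,0,0,-0.0077,-0.048,0,0,0,0,0.015,-0.146,0,0,0,0,0,0,0,0],
)

```text
clock: 24.78
position: [553.7, -149.2, 259.9]
ee_rot: [0.051, 0.999, -0.0, -0.001]
contact_force: [0.7, -0.2, 0.1]
gripper_width: 40.1
grasp_force: 0.0
```

```bash
python3 - <<'E'
from h import *
s,Rm=tool();print(s["position"].round(1))
c,im,h=snap("wrist")
k=big(ora(h))[0]; m=cv2.minAreaRect(k); w=onz(c,cv2.boxPoints(m),51);e=w-np.roll(w,1,0); print(m,w.mean(0).round(1),np.linalg.norm(e,axis=1).round(),np.degrees(np.arctan2(e[:,1],e[:,0])).round(1))
print(rel([*w.mean(0),57]))
E
```

```text
[ 553.7 -149.2  259.9]
((318.4999694824219, 182.49998474121094), (62.99999237060547, 132.99996948242188), 0.0) [ 552.  -149.7] [ 56. 114.  50. 114.] [-95.7 172.8  84.2  -4.4]
[[0.0019, -0.0008, 0.2034]]
```

Request:
arm_command(
  steps=[0.002,-0.001,0.05,0,0,0,0.05,0,0,0,0.05,0,0,0,0.035,0,0,0,0.018,0,0,0,0,0],
)

```text
clock: 25.58
position: [551.2, -149.7, 56.2]
ee_rot: [0.05, 0.999, -0.0, -0.001]
contact_force: [0.3, 0.4, 0.5]
gripper_width: 39.8
grasp_force: 0.0
```

Request:
arm_command(
  steps=[0,0,0,0,0,0,0,0,0,0,0,0,0,0,0,0,0,0,-0.02,0,0,0,-0.04,0,0,0,-0.05,0,0,0,-0.04,0,0,0,0,0,0,0,0,0],
  grip=0.0,
)

```text
clock: 26.82
position: [550.1, -150.1, 205.7]
ee_rot: [0.05, 0.999, 0.0, -0.002]
contact_force: [-0.1, -0.0, -3.0]
gripper_width: 20.9
grasp_force: 59.4
```

Request:
arm_command(
  steps=[0.0144,0.0462,0,0,0.0144,0.0462,0,0,0.0144,0.0462,0,0,0.0144,0.0462,0,0,0.0144,0.0462,0,0,0.0144,0.0462,0,0,0,0,0,0.148,0,0,0.04,0,0,0,0.04,0,0,0,0.03,0,0,0,0,0,0,0,0,0],
)

```text
clock: 28.32
position: [493.7, 134.2, 97.5]
ee_rot: [0.124, 0.992, -0.0, 0.0]
contact_force: [0.7, 0.7, -1.5]
gripper_width: 20.7
grasp_force: 59.8
```

```bash
python3 - <<'E'
from h import *
s,Rm=tool();print(s["position"].round(1),s["gripper_width"],rel([494.3,134.5,65],-.25+np.pi/2))
E
```

```text
[493.7 134.2  97.5] 20.686762277184652 [[-0.0005, 0.0005, 0.0325], np.float64(0.002)]
```

Request:
arm_command(
  steps=[0,0,0.015,0,0,0,0.01,0,0,0,0.006,0,0,0,0.003,0,0,0,0,0],
)

```text
clock: 28.95
position: [493.5, 134.2, 63.3]
ee_rot: [0.124, 0.992, -0.0, 0.0]
contact_force: [-0.1, 0.2, -1.2]
gripper_width: 21.0
grasp_force: 59.8
```

Request:
arm_command(
  steps=[0,0,0,0,0,0,0,0,0,0,0,0,0,0,-0.03,0,0,0,-0.05,0,0,0,-0.05,0,0,0,-0.05,0,0,0,-0.03,0,0,0,0,0,0,0,0,0],
  grip=0.04,
)

```text
clock: 30.2
position: [492.7, 133.9, 272.4]
ee_rot: [0.124, 0.992, -0.0, -0.001]
contact_force: [0.4, 0.2, -0.7]
gripper_width: 40.2
grasp_force: 0.0
```

```bash
python3 - <<'E'
from chk import *
s,Rm=tool();print(s["position"].round(1))
c,im,h=snap("wrist","w6")
chk(c,h,yel,np.array([540.2,186.2]),-.25,np.array([32,62]))
chk(c,h,ora,np.array([540.2,186.2]),-.25,np.array([-32,-62]))
E
```

```text
[492.7 133.9 272.4]
err slab [-1.2 -1.8] size [ 58. 115.  53. 117.] ang [-109.7  165.8   70.8  -11.6] slab -14.3
err slab [-1.1  0.6] size [113.  50. 113.  55.] ang [ 164.5   75.8  -12.8 -104.1] slab -14.3
```

View pics/w6.png

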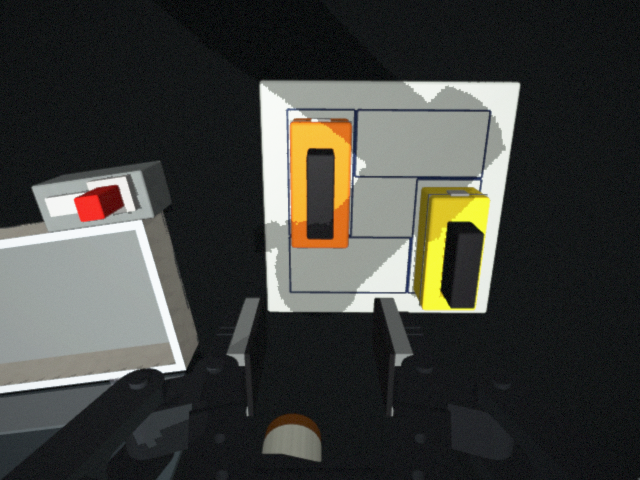

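Both cases stand in their places: orange at (320,183) and yellow at (455,250). The chest is empty. Back to the bar.

Request:
arm_command(
  steps=[0,0,-0.05,0,-0.0312,-0.0344,0,0,-0.0312,-0.0344,0,0,-0.0312,-0.0344,0,0,-0.0312,-0.0344,0,0,-0.0312,-0.0344,0,0,-0.0312,-0.0344,0,0,-0.0312,-0.0344,0,0,-0.0312,-0.0344,0,0,0,0,0,-0.172,0,0,0,-0.172,0,0,0,-0.172,0,0,0,-0.172,0,0,0,-0.172,0,0,0,-0.172,0,0,0,-0.172,0,0,0,-0.172,0,0,0,-0.172,0,0,0,-0.172],
  grip=0.034,
)

```text
clock: 32.62
position: [667.4, -193.8, 320.9]
ee_rot: [-0.673, 0.739, 0.001, -0.001]
contact_force: [-0.0, 0.3, -0.0]
gripper_width: 33.7
grasp_force: 0.0
```

Request:
arm_command(
  steps=[0,0,0,0,0,0,0,0],
)

```text
clock: 32.88
position: [667.6, -193.9, 322.2]
ee_rot: [-0.67, 0.742, 0.001, -0.001]
contact_force: [0.1, 0.0, -0.4]
gripper_width: 34.1
grasp_force: 0.0
```

```bash
python3 - <<'E'
from h import *
s,Rm=tool();print(s["position"].round(1),s["joints"].round(2),rel([666.5,-194.6,240],-.1))
c,im,h=snap("wrist","w7")
E
```

```text
[ 667.6 -193.9  322.2] [-0.05  0.47  0.37 -0.   -1.47 -0.05] [[0.0008, 0.0009, 0.0822], np.float64(-0.001)]
```

View pics/w7.png

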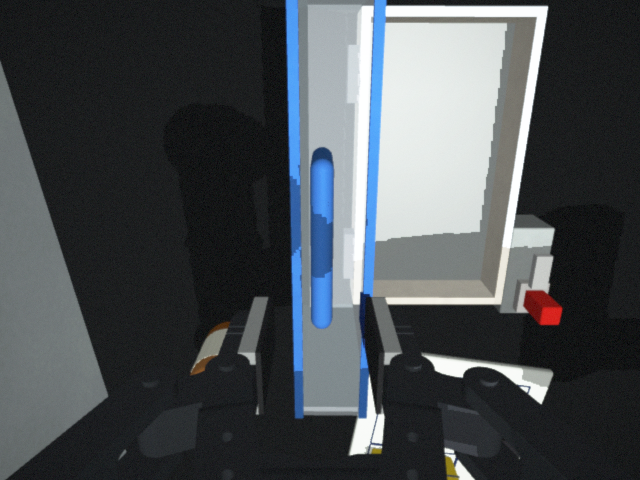

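The bar is at col 322, centred between the fingers, and the hood is still upright. Lower, grip and swing closed.

Request:
arm_command(
  steps=[0,0.001,0.04,0,0,0,0.03,0,0,0,0.012,0,0,0,0,0],
)

```text
clock: 33.42
position: [666.7, -193.9, 240.9]
ee_rot: [-0.671, 0.741, 0.0, -0.001]
contact_force: [-0.1, -0.3, 1.5]
gripper_width: 33.9
grasp_force: 0.0
```

Request:
arm_command(
  steps=[0,0,0,0,0,0,0,0,0,0,0,0,0,0,0,0,0,0,0,0],
  grip=0.0,
)

```text
clock: 34.05
position: [667.5, -194.1, 243.3]
ee_rot: [-0.671, 0.741, -0.002, 0.001]
contact_force: [0.4, 0.3, 5.0]
gripper_width: 9.8
grasp_force: 58.9
```

Request:
arm_command(
  steps=[0,0.016,-0.002,0,0,0.016,-0.001,0,0,0.016,0.001,0,0,0.016,0.002,0,0,0.016,0.003,0,0,0.016,0.004,0,0,0.015,0.006,0,0,0.015,0.007,0,0,0.014,0.008,0,0,0.013,0.009,0],
)

```text
clock: 35.3
position: [514.9, -178.4, 206.6]
ee_rot: [-0.671, 0.741, -0.001, 0.001]
contact_force: [-2.6, 2.5, 9.3]
gripper_width: 9.5
grasp_force: 65.2
```

Request:
arm_command(
  steps=[0,0.013,0.01,0,0,0.012,0.011,0,0,0.011,0.012,0,0,0.01,0.013,0,0,0.009,0.013,0,0,0.008,0.014,0,0,0.007,0.015,0,0,0.006,0.015,0,0,0.004,0.015,0,0,0,0,0,0,0,0,0],
)

```text
clock: 36.67
position: [434.7, -170.2, 86.2]
ee_rot: [-0.671, 0.741, 0.001, 0.0]
contact_force: [-0.1, 5.8, -1.1]
gripper_width: 9.6
grasp_force: 70.4
```

Request:
arm_command(
  steps=[0,0.002,0.008,0,0,0.001,0.006,0,0,0,0.004,0,0,0,0.001,0,0,0,0,0,0,0,0,0],
)

```text
clock: 37.42
position: [431.0, -169.9, 67.6]
ee_rot: [-0.671, 0.741, 0.001, -0.0]
contact_force: [-1.5, 6.6, 1.4]
gripper_width: 9.6
grasp_force: 72.1
```

Request:
arm_command(
  steps=[0,0,0.003,0,0,0,0,0,0,0,0,0],
)

```text
clock: 37.8
position: [431.0, -170.0, 67.2]
ee_rot: [-0.671, 0.741, 0.001, -0.001]
contact_force: [-8.0, 11.2, 23.4]
gripper_width: 9.6
grasp_force: 74.5
```

Request:
arm_command(
  steps=[0,0,0,0,0,0,0,0,0,0,-0.04,0,0,0,-0.05,0,0,0,-0.05,0,-0.044,-0.004,0,0,-0.044,-0.005,0,0,-0.044,-0.004,0,0,0,0,0,-0.1745,0,0,0,-0.1745,0,0,0,-0.1745,0,0,0,-0.1745,0,0,0,-0.1745,0,0,0,-0.1745,0,0,0,-0.1745,0,0,0,-0.1745,0,0,0,-0.1745,0,0,0,0,0,0,0,0],
  grip=0.034,
)

```text
clock: 40.17
position: [457.8, -40.6, 204.2]
ee_rot: [0.999, -0.051, -0.0, 0.0]
contact_force: [0.6, -0.7, -1.2]
gripper_width: 33.9
grasp_force: 0.0
```

```bash
python3 - <<'E'
from h import *
s,Rm=tool();print(s["position"].round(1),rel([456.5,-40.1,72],-.1+np.pi/2))
c,im,h=snap("wrist","w8")
k=big(red(h))[0]; m=cv2.boundingRect(k); print(m,onz(c,[m[0]+m[2]/2,m[1]+m[3]-13],100).round(1))
E
```

```text
[457.8 -40.6 204.2] [[-0.0013, -0.0004, 0.1322], np.float64(-0.002)]
(303, 200, 33, 45) [[455.1 -40.4]]
```

View pics/w8.png

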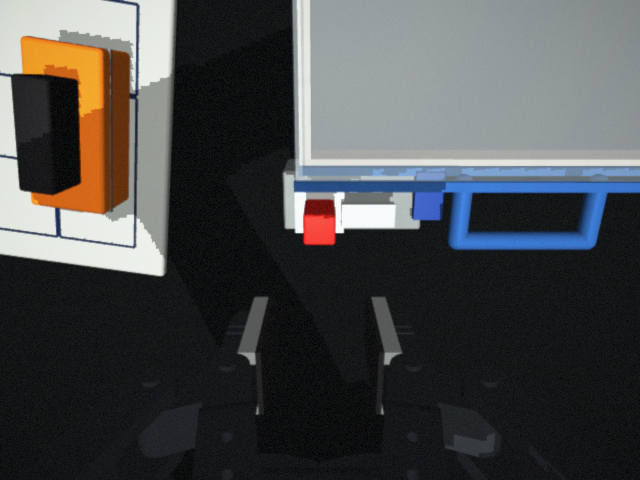

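The hood is closed over the rim, and the knob at (320,229) lies straight below the fingers. I grip it and slide it home.

Request:
arm_command(
  steps=[-0.002,0,0.05,0,0,0,0.05,0,0,0,0.032,0,0,0,0,0],
)

```text
clock: 40.72
position: [455.5, -40.6, 71.2]
ee_rot: [0.999, -0.05, -0.001, 0.001]
contact_force: [-0.3, 1.2, -0.7]
gripper_width: 34.4
grasp_force: 0.0
```

Request:
arm_command(
  steps=[0,0,0,0,0,0,0,0,0,0,0,0,0,0,0,0,0,0.01,0,0,0,0.01,0,0,0,0.01,0,0,0,0.01,0,0,0,0.001,0,0,0,0,0,0,0,0,0,0],
  grip=0.0,
)

```text
clock: 42.1
position: [451.9, -80.3, 72.4]
ee_rot: [0.999, -0.05, 0.0, -0.001]
contact_force: [-1.4, 9.9, 1.0]
gripper_width: 19.1
grasp_force: 60.1
```

Request:
arm_command(
  steps=[0,0,0,0,0,0,0,0,0,0,-0.04,0,0,0,-0.05,0,0,0,-0.05,0,0,0,-0.05,0,0,0,-0.04,0,0.007,-0.0455,0,0,0.007,-0.0455,0,0,0.007,-0.0455,0,0,0.007,-0.0455,0,0,0.007,-0.0455,0,0,0.007,-0.0455,0,0,0,0,0,0,0,0,0,0],
  grip=0.036,
)

```text
clock: 43.98
position: [520.5, 185.8, 302.0]
ee_rot: [0.999, -0.05, -0.0, 0.0]
contact_force: [-1.0, 0.7, -0.0]
gripper_width: 35.9
grasp_force: 0.0
```

```bash
python3 - <<'E'
from chk import *
s,Rm=tool();print(s["position"].round(1),s["contact_force"].round(1))
c,im,h=snap("wrist","w9")
chk(c,h,yel,np.array([540.2,186.2]),-.25,np.array([32,62]))
chk(c,h,ora,np.array([540.2,186.2]),-.25,np.array([-32,-62]))
c,im,h=snap("top"); r=red(h); r[:, :320]=0; r[:,440:]=0;k=big(r)[0]; print("knob",onz(c,k[:,0].mean(0),100))
E
```

```text
[520.5 185.8 302. ] [-1.   0.7 -0. ]
err slab [ 1.6 -1.3] size [ 58. 112.  53. 113.] ang [  77.4  -16.9 -101.9  165.8] slab -14.3
err slab [35.9  0.3] size [ 60. 111.  55. 112.] ang [  73.6  -14.5 -105.4  168.2] slab -14.3
knob [[450.71393606 -78.17067063]]
```

View pics/w9.png

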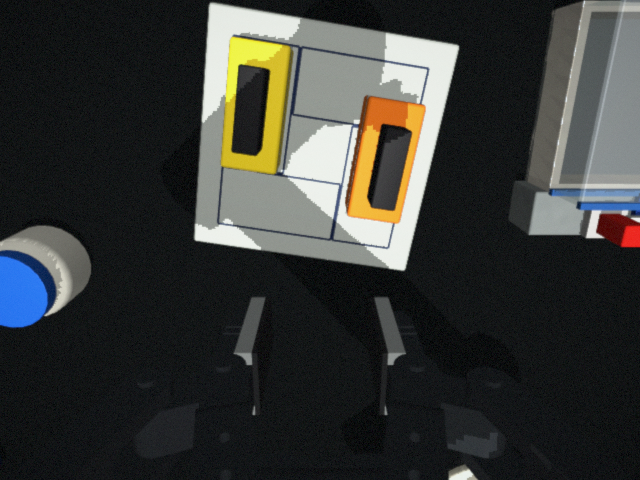

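The orange case has been knocked about 36 mm along its place; yellow is fine, and the hood and catch are closed. I put orange back.

```bash
python3 - <<'E'
from h import *
y=-.25;R=np.array([[np.cos(y),-np.sin(y)],[np.sin(y),np.cos(y)]])
P=np.array([540.2,186.2])+R@[3.9,-61.7]; print(P,rel([*P,64],y+np.pi/2))
E
```

```text
[528.71393416 125.45322814] [[0.0142, 0.0586, 0.2385], np.float64(0.15)]
```

Request:
arm_command(
  steps=[0.014,0.0585,0,0,0,0,0,0.15,0,0,0.05,0,0,0,0.05,0,0,0,0.05,0,0,0,0.05,0,0,0,0.025,0,0,0,0.013,0,0,0,0,0],
  grip=0.04,
)

```text
clock: 45.2
position: [528.8, 126.2, 64.3]
ee_rot: [0.992, -0.125, -0.0, 0.0]
contact_force: [0.3, -0.2, 0.6]
gripper_width: 40.1
grasp_force: 0.0
```

Request:
arm_command(
  steps=[0,0,0,0,0,0,0,0,0,0,0,0,0,0,0,0,0,0,-0.015,0,-0.012,0,0,0,-0.012,0,0,0,-0.011,0,0,0,0,0,0,0,0,0,0,0],
  grip=0.0,
)

```text
clock: 46.45
position: [495.1, 135.7, 79.4]
ee_rot: [0.992, -0.124, 0.0, -0.0]
contact_force: [0.3, -0.9, -1.8]
gripper_width: 21.1
grasp_force: 60.9
```

```bash
python3 - <<'E'
from h import *
s,Rm=tool();print(s["position"].round(1),s["gripper_width"],rel([494.8,134.4,64],-.25+np.pi/2))
E
```

```text
[495.1 135.7  79.4] 21.11173158841793 [[0.0001, 0.0013, 0.0154], np.float64(0.001)]
```

Request:
arm_command(
  steps=[0,0.001,0.008,0,0,0,0.005,0,0,0,0.002,0,0,0,0,0,0,0,0,0],
)

```text
clock: 47.08
position: [494.3, 133.7, 65.3]
ee_rot: [0.992, -0.124, -0.0, 0.001]
contact_force: [-4.2, -2.1, 8.5]
gripper_width: 21.0
grasp_force: 62.3
```

Request:
arm_command(
  steps=[0,0,0,0,0,0,0,0,0,0,0,0,0,0,-0.03,0,0,0,-0.05,0,0,0,-0.05,0,0,0,-0.05,0,0,0,-0.05,0,0.01,-0.04,0,0,0,0,0,0,0,0,0,0],
  grip=0.04,
)

```text
clock: 48.45
position: [513.7, 170.6, 293.4]
ee_rot: [0.992, -0.124, -0.001, 0.001]
contact_force: [-0.6, -0.2, -0.3]
gripper_width: 39.9
grasp_force: 0.0
```

```bash
python3 - <<'E'
from chk import *
s,Rm=tool();print(s["position"].round(1),s["contact_force"].round(1))
c,im,h=snap("wrist","w10")
chk(c,h,yel,np.array([540.2,186.2]),-.25,np.array([32,62]))
chk(c,h,ora,np.array([540.2,186.2]),-.25,np.array([-32,-62]))
E
```

```text
[513.7 170.6 293.4] [-0.6 -0.2 -0.3]
err slab [ 1.7 -2.9] size [113.  56. 112.  61.] ang [ -17.2 -101.8  165.8   78.4] slab -14.3
err slab [ 1.6 -0.9] size [ 57. 114.  51. 115.] ang [  75.   -14.2 -104.9  168.4] slab -14.3
```

View pics/w10.png

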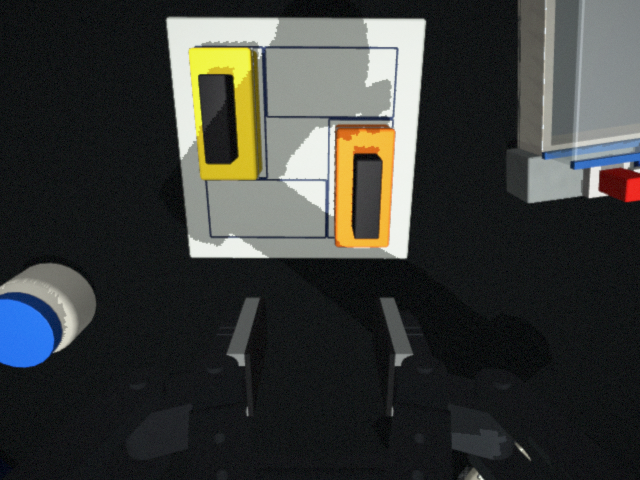

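Both cases sit centred in their outlines, the hood is closed, and the top-view knob position matches the starting one (catch home). I hand the job in.

```bash
python3 -c "
from bench import *
print(job_done())"
```

```text
the job is handed in; nothing more can be done
None
```

I handed the job in at about 48 s. Both cases present (yellow and orange) stand about 2–3 mm from their place centres on the slab. The hood is closed and the catch home, and I kept clear of the bottle, jar and beaker. The orange case was knocked about 36 mm aside during the hood closing, and I put it back before handing in. The hand-in returned no verdict.

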